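Clamp the tipped diluent bottle

ROBOT

A 6-joint arm with a two-finger parallel gripper is mounted at the origin on a cart in front of the work surface, level with it; the furniture and walls round the work are solid. World frame = base frame: x ahead of the robot, y to its left, z up, the work surface at z = 0. Lengths are in m, angles in rad, forces in N, time in s.
With the tool pointing down it reaches from about 0.375 to 0.925 m from the base axis. Payload 5.7 kg.
Tool frame: the origin (TCP) lies midway between the tips of the shut fingers; the grasp point (between the pads) lies 19 mm behind it; x points along the fingers, z is the direction in which the jaws open and shut, and the axes are right-handed (so a half turn about x gives the same grasp; the last joint's range is limited). The gripper opens to 85 mm and grips with 20 to 120 N. Pads are 22 mm wide; open, the fingers measure 114 mm over their backs; the gripper's body (76 mm by 85 mm) begins 54 mm behind the grasp point. The pads swing forward as they close: fully open they stand 13 mm farther back than shut.
Start: joints at [1.084, 0.359, 1.51, -0, 1.272, -0.115], TCP at [0.218, 0.559, 0.231] pointing down, gripper open.
Joint ranges: [-2.97, 2.97], [-1.01, 2.36], [0.21, 2.38], [-0.96, 4.11], [0.2, 2.71], [-2.98, 2.98]. Speed limits (rad/s): [2.39, 2.39, 3.14, 3.14, 3.14, 3.14].

INTERFACE

Orientations are given as a unit quaternion [x, y, z, w].
In Python, from plant import manip, planner, get_state, eyes gives the robot as it stands. Calls block until the motion is done:
- manip.move_ptp(position, orientation): joint-space move of the TCP to a pose.
- manip.move_l(position, vel=0.15, orientation=None, contact_N=None): straight line of the TCP; orientation=None keeps the orientation; vel is the mean speed in m/s. With contact_N (N) it stops when the force on the tool has changed by that much, and returns True; else False.
- manip.set_joints(angles): joint-space move.
- manip.command_gripper(opening): finger opening in m; the grip force is fixed at half the most; returns when the fingers have stopped.
- manip.hold(seconds).
- planner.ik(position, orientation): joint angles nearest the present ones, or None.
- get_state(): the state.
- eyes.read_camera(name): name is "scene" or "side" or "wrist"; returns the picture (384x512x3 uint8, red, green, blue); there is no depth.
- eyes.camera_params(name): a dict with "fx", "fy", "cx", "cy" (pixels), "eye" and "rotation" of the camera in the world; the wrist camera has in their place "mount" (4x4, takes a point from camera to tool coordinates, whose origin is the TCP and whose axes are the tool frame's). Camera axes: x right, y down, z forward; pixel columns grow to the right and rows downward; lengths in m; the calibration is good to about 2 mm. A picture is of the moment at which its call begins: read the wrist's pose just before it. camera_params takes no time and is no camera call.
A pose or a line that the arm cannot do raises manip.IKError and nothing moves.
- manip.sign_off(): hands the job in, once; it reports no verdict.
Trained networks look in the newest picture that a camera, given by its name, has taken for a name from the list of things; names that differ only in an ending like _2 or _b are one class to them, and where a whole thing is asked for, a point or a joint stands for the part that bears it (a point fixed in the world has none). Each returns a list of dicts, best first, with "conf" (0 to 1); they miss things now and then, are a little off and sometimes report something else, mostly with a low value. They report only what shows in the picture. A call takes as long as a camera call.
- eyes.boxes_of(camera, thing): "at" ([x, y, z] in m, in world coordinates, good to about 4 mm: the middle of the surface that is visible of it).
The state is a dict: "time_s": time; "joint_pos": joint angles; "qd": joint speeds; "tau": joint torques, N m; "eef_pos": TCP position; "eef_rot": TCP orientation; "contact_force": force on the tool from outside, world axes, zero at the start; "moment": the same for the moment, N m; "width": finger opening in m.
Only numpy, scipy, OpenCV 4.12 (cv2) and the standard library are available. Lean on these libraries where they do the work, as an engineer would, in place of code of your own. Each camera call takes 0.05 s, during which the arm holds its last target. There are 200 camera calls.

TASK

The white diluent bottle has tipped over in its carrier. Stand it upright on the bed of the bottle clamp, between the jaws and close to the V jaw, and let go of it; then crank the handwheel clockwise until the sprung jaw pad holds the bottle and its gauge pointer has been pushed back to the long line (9 mm), so that the stuck cap can be opened next. Set the bottle down gently, do not squeeze it past the end of the gauge scale, and do not shift the brown bottle or the petri dish.

Things in the scene. Friction and masses are not known exactly. Their poses are not given: they have to be found in the camera images.
- bottle: White bottle, blue cap, 135 mm tall, 0.25 kg. Body 62 mm diameter from 5 to 85 mm above its underside, then a cone; cap 40 mm diameter, at 117 to 135 mm. Origin: centre of its underside; +z along its axis to the cap. Starts tipped 38 degrees in the carrier's -y bay, cap leaning out over the -x wall's rim. Loose; comes out along its axis.
- carrier: Grey open two-bay bottle carrier, 100 (x) by 141 (y) by 57 mm high, fixed; floor and walls 5 mm. Origin: centre of its underside, z up. Bays are 90 mm (x) inside; the tipped bottle's is 70 mm wide about y = -30 mm, the other 56 mm wide about y = +37. Fingers laid along the tipped bottle, closing along the carrier's y, clear the rims if their tips stay 65 mm or more above its underside.
- bottle_clamp: Screw clamp, fixed. Origin: on its underside; +x along the screw from handwheel to fixed V jaw, z up. Grey bed 222 (x) by 90 mm, top at z = 14 mm. V jaw: top z = 64, 84 mm wide. Carriage: 56 mm wide, top z = 94; its pad, 46 mm wide, faces the V jaw, with a narrow pointer riser up to z = 100. Bearing block next to the wheel: top z = 102, 64 mm wide.
- seat (a point): Point on the bed's top, 52 mm in +x from the clamp's origin; axes as the clamp's. The V jaw is bolted somewhere in an 8 mm range: a bottle touching both its faces is centred 0 to 8 mm past here (+x). Stand the bottle 0 to 5 mm short of here; the pad pushes it home. Keep the fingers on its +y and -y sides. Pad to a bottle here: 20 mm - 1.592 mm per rad of crank.
- grip_mid (a point): Middle of the crank grip, on its axis: a black barrel 48 mm long, 19 mm diameter, parallel to the clamp's x, that spins freely on its pin. Its inner end is 2 mm off the wheel's face. An upright gripper here would strike the wheel or the block above: lean it back to the clamp's -x by 25 to 45 degrees, fingers pointing down and forward, one on each y side.
- wheel_centre (a point): Point on the handwheel's horizontal axis (along the clamp's x, 78 mm above the worktop), in the plane where grip_mid circles at 36 mm radius; axes as the clamp's. The wheel is a disc of 96 mm diameter; its face is 30 mm in +x from here. With the crank at c rad, grip_mid is at y = -36 sin c, z = +36 cos c mm from here.
- clamp_crank (a joint): Handwheel angle in rad, 0 to 30, starts between 3 and 8. Grows clockwise seen from the wheel's side, looking along the clamp's +x (top towards -y). Each turn (6.283 rad) moves the carriage 10 mm towards the V jaw. Needs 2 to 3 N at the grip and stays where it is left.
- clamp_pad (a joint): How far the sprung pad is pushed back into the carriage, in m: 0 free, 0.016 bottomed, 1.8 N per mm. The pointer over the white gauge plate on the carriage moves with it: lines 3 mm apart, the free pointer at the one nearest the V jaw; the long line is at 0.009, the last at 0.015. While the bottle is against the V jaw a turn adds 10 mm.
- stain_bottle: Brown bottle with a black cap, 48 mm diameter, 104 mm tall, standing in the carrier's +y bay near its +x wall. Origin: centre of its underside. A bystander.
- petri_dish: Clear lidded petri dish, 89 mm diameter, 15 mm high, on the worktop between carrier and clamp. Origin: centre of its underside. A bystander.

How it is judged:
On the way, in this order (a step that is already met when the one before it is completed fails the run):
1. the bottle stands upright on the clamp's bed between the jaws, let go of (angle between bottle's own z axis and vertical below 0.1 rad and z of bottle in the frame of seat between -0.006 and 0.006 m and x of bottle in the frame of seat between -0.022 and 0.014 m and y of bottle in the frame of seat between -0.015 and 0.015 m and contact force between the fingers and bottle below 0.3 N), for 0.2 s.
2. the cranked pad presses the bottle and its pointer has reached the long line (angle between bottle's own z axis and vertical below 0.1 rad and z of bottle in the frame of seat between -0.006 and 0.006 m and x of bottle in the frame of seat between -0.022 and 0.014 m and y of bottle in the frame of seat between -0.015 and 0.015 m and value of joint clamp_pad above 0.006 m and contact force between bottle_clamp and bottle above 6 N), for 0.2 s.
At the end, for the whole second after the job is handed in: The bottle stands upright on the clamp's bed (within 0.1 rad; underside within 6 mm of the bed), home in the V jaw (from 5 mm short of the seat to 13 mm past it, within 8 mm across), at rest, with the gauge pointer within one division of the long line (pad back 6 to 12 mm) (angle between bottle's own z axis and vertical below 0.1 rad and z of bottle in the frame of seat between -0.006 and 0.006 m and x of bottle in the frame of seat between -0.005 and 0.013 m and y of bottle in the frame of seat between -0.008 and 0.008 m and value of joint clamp_pad between 0.006 and 0.012 m and linear speed of bottle below 0.02 m/s); the robot touches nothing.
It fails at once if the bottle is squeezed past the end of the gauge scale (value of joint clamp_pad above 0.015 m).
It fails at once if the bottle strikes the clamp hard (contact force between bottle and bottle_clamp above 90 N).
It fails at once if the brown bottle is shifted or tipped (distance of stain_bottle from where it was at the start of the episode above 0.02 m or angle between stain_bottle's own z axis and vertical above 0.3 rad).
It fails at once if the petri dish is shifted (distance of petri_dish from where it was at the start of the episode above 0.02 m).
It also fails if it takes over 64 s, if anything falls off the work surface, if the arm or the gripper's body presses on something with over 40 N, if the wrist force passes 120 N, or if a joint passes its speed limit or range.

## Working session

There is one attempt and no reset: what is moved stays moved. The work goes in short steps, each a Python script; the robot and the scene stay as the last script left them, time stands still between calls to the robot, and variables do not carry over. Pictures are saved under pics/ and viewed, about 8 in all and at most 12, crops included, and the job is handed in when it is done.

```bash
ls; mkdir -p pics; python3 - <<'E'
from plant import manip, planner, get_state, eyes
import cv2, numpy as np
s=get_state(); print(s)
for c in ["scene","side"]:
    im=eyes.read_camera(c); cv2.imwrite(f"pics/{c}0.png",im[:,:,::-1])
    p=eyes.camera_params(c); print(c,{k:np.round(v,3).tolist() for k,v in p.items()})
    for t in ["bottle","carrier","bottle_clamp","grip_mid","clamp_crank","clamp_pad","stain_bottle","petri_dish","wheel_centre"]:
        try: print(t,[(np.round(d["at"],3).tolist(),round(d["conf"],2)) for d in eyes.boxes_of(c,t)[:3]])
        except Exception as e: print(t,repr(e))
print({k:np.round(v,4).tolist() for k,v in eyes.camera_params("wrist").items()})
E
```

```text
pics
{'time_s': 0.0, 'joint_pos': array([ 1.08388013e+00,  3.59521979e-01,  1.51144120e+00, -2.53173347e-05,
        1.27248287e+00, -1.15095205e-01]), 'qd': array([ 0.00027667, -0.00019161, -0.00074976,  0.00225704, -0.00062459,
        0.00032059]), 'tau': array([ 2.36405314e-03, -5.27625346e+01, -2.78621864e+01,  7.01628596e-05,
        1.27975448e-02, -6.75859283e-06]), 'eef_pos': array([0.21768042, 0.5583908 , 0.23044013]), 'eef_rot': array([-0.39927819,  0.58437906,  0.39865277,  0.58322724]), 'contact_force': array([0.2379588 , 0.24687486, 0.43799909]), 'moment': array([ 0.0307295 , -0.0457288 ,  0.06967906]), 'width': 0.08544205310356921}
scene {'fx': 433.442, 'fy': 433.442, 'cx': 254.768, 'cy': 194.758, 'eye': [0.075, -0.18, 0.802], 'rotation': [0.863, -0.378, 0.127, -0.311]}
bottle [([0.45, 0.008, 0.106], 0.55)]
carrier [([0.457, 0.04, 0.045], 0.65)]
bottle_clamp [([0.559, 0.167, 0.017], 0.66), ([0.456, 0.347, 0.063], 0.59)]
grip_mid [([0.408, 0.305, 0.084], 0.69), ([0.454, 0.346, 0.063], 0.3)]
clamp_crank [([0.41, 0.31, 0.081], 0.91)]
clamp_pad [([0.484, 0.397, 0.097], 0.4
[... 343 characters left out ...]
[([0.474, -0.005, 0.101], 0.88)]
carrier [([0.466, 0.021, 0.04], 0.66)]
bottle_clamp [([0.475, 0.335, 0.053], 0.66), ([0.414, 0.306, 0.082], 0.26)]
grip_mid [([0.41, 0.306, 0.081], 0.7)]
clamp_crank [([0.412, 0.305, 0.075], 0.64)]
clamp_pad [([0.504, 0.384, 0.071], 0.72), ([0.471, 0.335, 0.053], 0.71)]
stain_bottle [([0.463, 0.08, 0.086], 0.59), ([0.414, 0.308, 0.08], 0.28)]
petri_dish [([0.559, 0.161, 0.018], 0.75), ([0.412, 0.306, 0.082], 0.25)]
wheel_centre [([0.469, 0.339, 0.055], 0.61)]
{'fx': 291.3274, 'fy': 291.3274, 'cx': 260.3059, 'cy': 189.6674, 'mount': [[0.0001, -0.3185, 0.9479, -0.1427], [-0.0002, -0.9479, -0.3185, 0.0824], [1.0, -0.0002, -0.0001, 0.0005], [0.0, 0.0, 0.0, 1.0]]}
```

```bash
python3 - <<'E'
import cv2,numpy as np
for c in ["scene","side"]:
    im=cv2.imread(f"pics/{c}0.png"); cv2.imwrite(f"pics/{c}0b.png",cv2.resize(im,(800,600),interpolation=cv2.INTER_CUBIC))
E
```

```text
(no output)
```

View pics/scene0b.png

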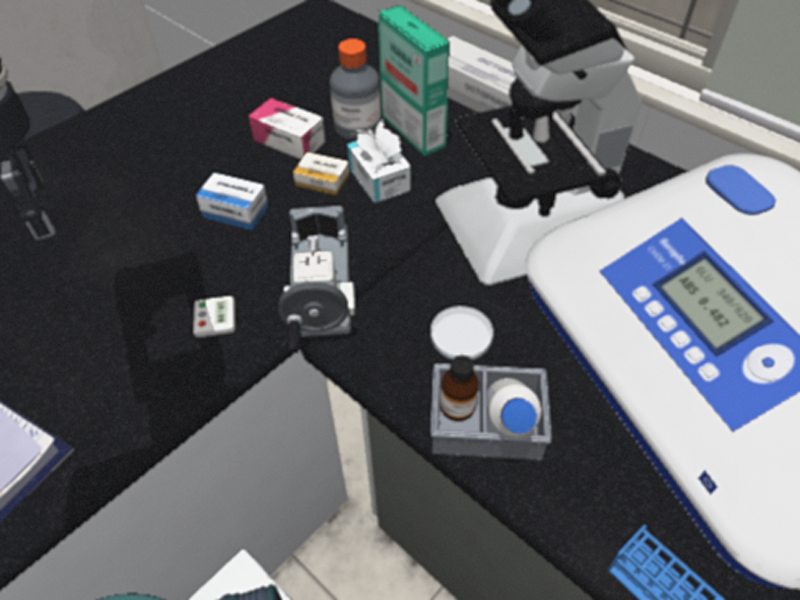

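View pics/side0b.png

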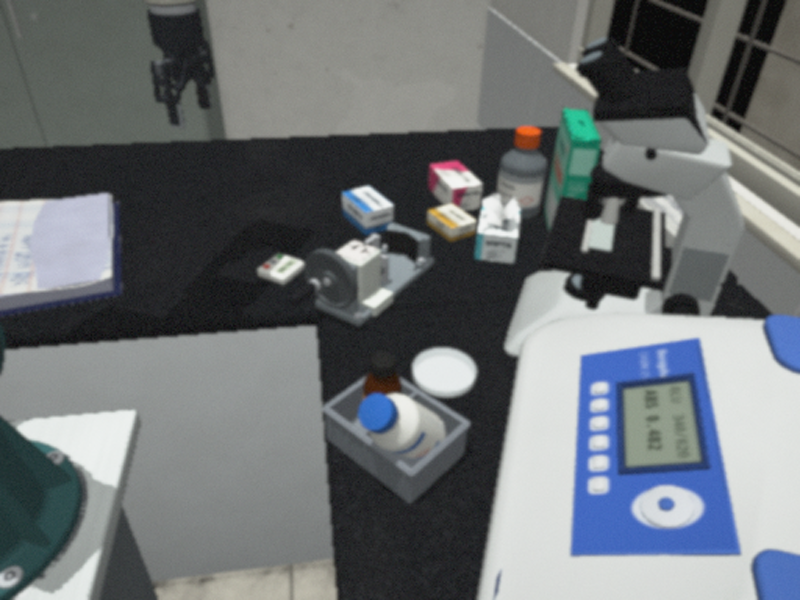

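The scene view shows the wheel at about (318,305), the grip at (294,330) lower left of it, and the V jaw at about (317,215). It also shows the carrier at (490,410), with the bottle's blue cap at (518,415). The side view agrees: the cap is at (378,410), leaning towards the robot.

```bash
cat > h.py <<'E'
from plant import manip, planner, get_state, eyes
import cv2, numpy as np
from scipy.spatial.transform import Rotation as R
def cam(c,st=None):
    p=eyes.camera_params(c); K=np.array([[p["fx"],0,p["cx"]],[0,p["fy"],p["cy"]],[0,0,1]])
    if c!="wrist": return K,R.from_quat(p["rotation"]).as_matrix(),np.array(p["eye"])
    st=st or get_state(); T=np.array(p["mount"]); Rt=R.from_quat(st["eef_rot"]).as_matrix()
    return K,Rt@T[:3,:3],Rt@T[:3,3]+st["eef_pos"]
def plane(C,uv,z):
    K,Rm,e=C; d=Rm@np.linalg.solve(K,[uv[0],uv[1],1]); return e+d*(z-e[2])/d[2]
def proj(C,P):
    K,Rm,e=C; q=K@(Rm.T@(np.asarray(P)-e)); return q[:2]/q[2]
def quat(xd,zd):  # tool x dir, jaw dir
    x=np.array(xd,float); x/=np.linalg.norm(x); z=np.array(zd,float); z-=x*(z@x); z/=np.linalg.norm(z)
    return R.from_matrix(np.c_[x,np.cross(z,x),z]).as_quat()
def snap(name):
    st=get_state(); im=eyes.read_camera("wrist"); cv2.imwrite(f"pics/{name}.png",im[:,:,::-1])
    np.savez(f"pics/{name}.npz",p=st["eef_pos"],q=st["eef_rot"]); return im
def load(name):
    d=np.load(f"pics/{name}.npz"); return cam("wrist",dict(eef_pos=d["p"],eef_rot=d["q"]))
E
python3 - <<'E'
from h import *
s=.64
C=cam("scene")
for n,uv,z in [("rimTL",(433,367),.057),("TR",(548,369),.057),("BR",(551,437),.057),("BL",(432,436),.057),("Vl",(291,207),.064),("Vr",(344,207),.064),("wheel",(318,305),.078),("bednearR",(349,333),.014),("bedfarR",(348,243),.014),("petri",(462,328),.015),("tag",(294,330),.08)]:
    print(n,plane(C,np.array(uv)*s,z).round(3))
print(proj(C,[.558,.166,.016])/s)
# look poses
for n,p in [("clamp",[.46,.36,.24]),("carrier",[.46,.06,.26])]:
  for zd in ([0,1,0],[0,-1,0],[1,0,0],[-1,0,0]):
    print(n,zd,planner.ik(p,quat([0,0,-1],zd)))
E
```

```text
rimTL [0.465 0.136 0.057]
TR [0.564 0.023 0.057]
BR [ 0.485 -0.038  0.057]
BL [0.387 0.07  0.057]
Vl [0.539 0.503 0.064]
Vr [0.596 0.44  0.064]
wheel [0.424 0.312 0.078]
bednearR [0.449 0.283 0.014]
bedfarR [0.576 0.415 0.014]
petri [0.566 0.167 0.015]
tag [0.372 0.303 0.08 ]
[459.10592403 331.54719791]
clamp [0, 1, 0] [ 5.45816360e-01  3.28377618e-01  1.53435807e+00 -4.44089210e-16
  1.27885697e+00 -1.02497997e+00]
clamp [0, -1, 0] [ 5.45816360e-01  3.28377618e-01  1.53435807e+00 -4.44089210e-16
  1.27885697e+00  2.11661269e+00]
clamp [1, 0, 0] [ 5.45816360e-01  3.28377618e-01  1.53435807e+00 -4.44089210e-16
  1.27885697e+00  5.45816360e-01]
clamp [-1, 0, 0] [ 5.45816360e-01  3.28377618e-01  1.53435807e+00 -4.44089210e-16
  1.27885697e+00 -2.59577629e+00]
carrier [0, 1, 0] [-1.93735155e-02  1.31856664e-01  1.75018147e+00 -4.44089210e-16
  1.25955452e+00 -1.59016984e+00]
carrier [0, -1, 0] [-1.93735155e-02  1.31856664e-01  1.75018147e+00 -4.44089210e-16
  1.25955452e+00  1.55142281e+00]
carrier [1, 0, 0] [-1.93735155e-02  1.31856664e-01  1.75018147e+00 -4.44089210e-16
  1.25955452e+00 -1.93735155e-02]
carrier [-1, 0, 0] None
```

```bash
cat >> h.py <<'E'
def yawdir(a): return np.array([np.cos(a),np.sin(a),0])
E
python3 - <<'E'
from h import *
cx=yawdir(np.radians(48)); cy=yawdir(np.radians(138)); kx=yawdir(np.radians(41)); ky=yawdir(np.radians(131)); Z=np.array([0,0,1.])
kc=np.array([.475,.048,0])
def t(n,p,q):
    try: r=planner.ik(p,q)
    except Exception as e: r=repr(e)
    print(n,None if r is None else np.round(r,2))
for s in (1,-1):
    q=quat(np.sin(.663)*kx-np.cos(.663)*Z,s*ky)
    for L in (66,160,210):
        a=-np.sin(.663)*kx+np.cos(.663)*Z
        t(("grasp",s,L),kc-.03*ky+.01*kx+.023*Z+a*L/1e3,q)
    for z in (.085,.2): t(("place",s,z),np.array([.53,.43,z]),quat(-Z,s*cy))
    for lean in (25,35,45):
        l=np.radians(lean)
        for h in (.042,.114): t(("crank",s,lean,h),np.array([.40,.29,h]),quat(np.sin(l)*cx-np.cos(l)*Z,s*cy))
q=quat(-Z,cy); manip.move_ptp([.43,.33,.25],q); snap("w1")
for t_ in ["bottle_clamp","grip_mid","clamp_crank","clamp_pad"]:
    print(t_,[(np.round(d["at"],3).tolist(),round(d["conf"],2)) for d in eyes.boxes_of("wrist",t_)[:2]])
print(get_state()["time_s"])
E
python3 -c "
import cv2; cv2.imwrite('pics/w1b.png',cv2.resize(cv2.imread('pics/w1.png'),(800,600),interpolation=cv2.INTER_CUBIC))"
```

```text
('grasp', 1, 66) [-0.66  0.46  2.31  1.29  0.68  2.17]
('grasp', 1, 160) [-0.84  0.24  2.28  0.93  0.87  2.44]
('grasp', 1, 210) [-0.95  0.13  2.24  0.81  1.01  2.52]
('place', 1, 0.085) [ 0.58  0.62  1.46 -0.    1.07 -1.83]
('place', 1, 0.2) [ 0.58  0.5   1.35 -0.    1.29 -1.83]
('crank', 1, 25, 0.042) [0.33 0.43 2.28 1.38 0.21 2.87]
('crank', 1, 25, 0.114) [ 0.33  0.25  2.21  0.63  0.36 -2.64]
('crank', 1, 35, 0.042) None
('crank', 1, 35, 0.114) [0.23 0.28 2.36 1.63 0.33 2.56]
('crank', 1, 45, 0.042) None
('crank', 1, 45, 0.114) None
('grasp', -1, 66) [-0.66  0.46  2.31  1.29  0.68 -0.97]
('grasp', -1, 160) [-0.84  0.24  2.28  0.93  0.87 -0.7 ]
('grasp', -1, 210) [-0.95  0.13  2.24  0.81  1.01 -0.62]
('place', -1, 0.085) [ 0.58  0.62  1.46 -0.    1.07  1.31]
('place', -1, 0.2) [ 0.58  0.5   1.35 -0.    1.29  1.31]
('crank', -1, 25, 0.042) [ 0.33  0.43  2.28  1.38  0.21 -0.27]
('crank', -1, 25, 0.114) [0.33 0.25 2.21 0.63 0.36 0.5 ]
('crank', -1, 35, 0.042) None
('crank', -1, 35, 0.114) [ 0.23  0.28  2.36  1.63  0.33 -0.58]
('crank', -1, 45, 0.042) None
('crank', -1, 45, 0.114) None
bottle_clamp [([0.464, 0.364, 0.065], 0.75)]
grip_mid [([0.413, 0.312, 0.089], 0.77)]
clamp_crank [([0.406, 0.308, 0.087], 0.71)]
clamp_pad [([0.492, 0.392, 0.065], 0.68)]
2.8083
```

View pics/w1b.png

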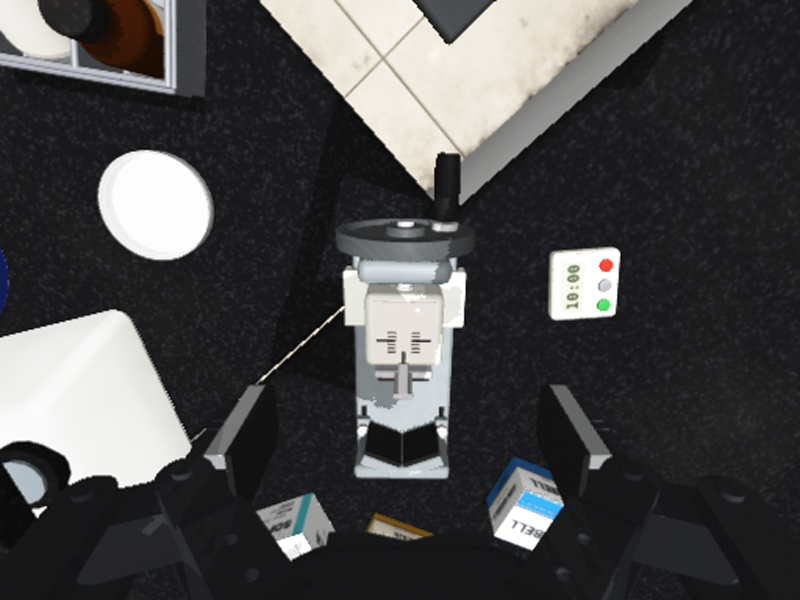

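The wrist view shows the clamp almost aligned with the image: wheel at (405,240), grip (447,155)-(447,220), carriage with gauge (404,330), V jaw (402,445). I'll zoom in on it to get the clamp pose.

```bash
python3 - <<'E'
import cv2
im=cv2.imread('pics/w1.png')[92:312,200:320]
im=cv2.rotate(im,cv2.ROTATE_90_COUNTERCLOCKWISE)  # new u=v-92, new v=319-u
im=cv2.resize(im,None,fx=3.6,fy=3.6,interpolation=cv2.INTER_CUBIC)
for i in range(0,220,20): cv2.putText(im,str(92+i),(int(i*3.6),10),0,.35,(0,255,255)); cv2.line(im,(int(i*3.6),12),(int(i*3.6),18),(0,255,255))
for j in range(0,120,20): cv2.putText(im,str(319-j),(0,int(j*3.6)+4),0,.35,(0,255,255))
cv2.imwrite('pics/w1c.png',im)
E
```

```text
(no output)
```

View pics/w1c.png

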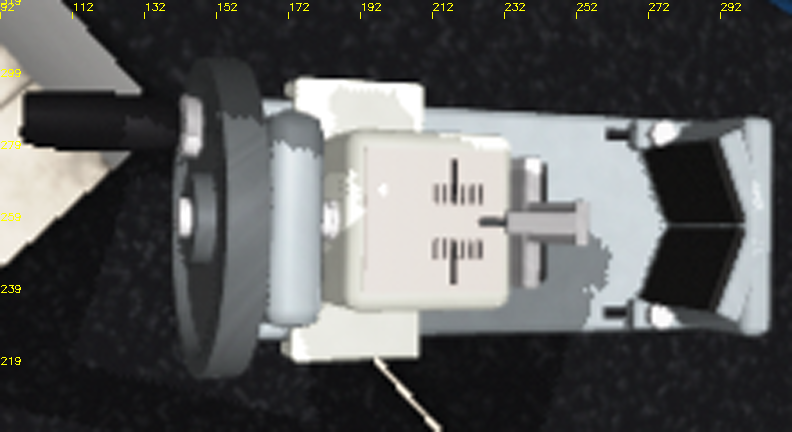

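```bash
cat > fit.py <<'E'
from h import *
from scipy.optimize import least_squares
C=load("w1")
def uv(X,Y): return np.array([319.5-Y/3.6,91.5+X/3.6])
# params x0,y0,yaw,xw,c ; obs: (fn,XY,weight axes)
line=[((420,108),45,14),((640,117),45,14),((425,335),-45,14),((640,331),-45,14)]
def tw(p,l): 
    c,s=np.cos(p[2]),np.sin(p[2]); return np.array([p[0]+c*l[0]-s*l[1],p[1]+s*l[0]+c*l[1],l[2]])/1000
def res(p,full=False):
    r=[]
    for XY,y,z in line: r.append(("bed",proj(C,tw(p,[50,y,z]))[0]*0+ (lambda P:( -np.sin(p[2])*(P[0]*1e3-p[0])+np.cos(p[2])*(P[1]*1e3-p[1])-y))(plane(C,uv(*XY),z/1e3))))
    def pt(n,XY,l,w=(1,1)):
        d=plane(C,uv(*XY),l[2]/1e3)-tw(p,l); d=d*1e3; c,s=np.cos(p[2]),np.sin(p[2])
        r.append((n+"x",w[0]*(c*d[0]+s*d[1]))); r.append((n+"y",w[1]*(-s*d[0]+c*d[1])))
    xw,cr=p[3],p[4]; y,z=-36*np.sin(cr),78+36*np.cos(cr)
    pt("go",(22,117),[xw-24,y,z]); pt("gi",(183,121),[xw+24,y,z])
    pt("wL",(202,58),[xw+30,48,78],(.5,1)); pt("wR",(202,378),[xw+30,-48,78],(.5,1))
    pt("car1",(490,130),[0,28,94],(0,1)); pt("car2",(490,308),[0,-28,94],(0,1))
    zp=60; pt("pad",(546,222),[1+1.592*cr,0,zp],(1,0))
    r.append(("barrelw",2*(19/1e3*C[0][0,0]/(C[1].T@(tw(p,[xw,y,z])-C[2]))[2]-55/3.6)))
    return r if full else np.array([v for _,v in r])
best=None
for c0 in (3.5,4.2,5.2):
    s=least_squares(res,[490,385,.83,-110,c0],bounds=([-1e3,-1e3,0,-300,3],[1e3,1e3,2,0,8])); print(s.x.round(3),s.cost.round(2))
    if best is None or s.cost<best.cost: best=s
print([(n,round(float(v),1)) for n,v in res(best.x,True)])
p=best.x
for X,zz in((770,14),(770,64),(545,60),(545,80)):
    P=plane(C,uv(X,222),zz/1e3)*1e3; print(X,zz,(np.cos(p[2])*(P[0]-p[0])+np.sin(p[2])*(P[1]-p[1])).round(1))
E
python3 fit.py
```

```text
[ 495.326  399.384    0.821 -147.162    4.126] 9.01
[ 495.326  399.384    0.821 -147.162    4.126] 9.01
[ 494.086  397.869    0.83  -147.941    5.354] 43.68
[('bed', -1.2), ('bed', -0.2), ('bed', 0.4), ('bed', -0.0), ('gox', -0.0), ('goy', -0.4), ('gix', 1.0), ('giy', 0.6), ('wLx', -1.4), ('wLy', 0.0), ('wRx', -0.7), ('wRy', -0.6), ('car1x', -0.0), ('car1y', 0.7), ('car2x', -0.0), ('car2y', 0.8), ('padx', -0.0), ('pady', 0.0), ('barrelw', 3.3)]
770 14 143.9
770 64 101.5
545 60 7.2
545 80 -3.9
```

```bash
cat > fit2.py <<'E'
from fit import *
def zfor(X,Y1,Y2,w):
    from scipy.optimize import brentq
    return brentq(lambda z:np.linalg.norm(plane(C,uv(X,Y1),z)-plane(C,uv(X,Y2),z))-w,-.1,.2)
print("pad z",zfor(545,157,287,.046),zfor(527,157,287,.046),"jaw z",zfor(770,118,333,.084),zfor(745,128,325,.084),"car",zfor(500,130,308,.056))
for n,X,zz in(("carfront",510,94),("apex",745,64),("apex low",668,14),("bed",262,14),("rod",590,100),("jawtip",645,64)):
    P=plane(C,uv(X,222),zz/1e3)*1e3; print(n,(np.cos(p[2])*(P[0]-p[0])+np.sin(p[2])*(P[1]-p[1])).round(1))
E
python3 fit2.py|tail -7
```

```text
pad z 0.06263044659142963 0.06059638401843495 jaw z 0.05632886069877577 0.022192367718413847 car 0.09471049212780365
carfront -24.1
apex 90.0
apex low 91.3
bed -85.1
rod 1.1
jawtip 46.0
```

Clamp fit: origin (495,399) mm, yaw 0.821, crank about 4.13 rad. Next, a look at the carrier.

```bash
python3 - <<'E'
from h import *
ky=yawdir(np.radians(131)); 
manip.move_ptp([.43,.01,.25],quat([0,0,-1],-ky)); im=snap("w2")
for t_ in ["bottle","carrier","stain_bottle"]:
    print(t_,[(np.round(d["at"],3).tolist(),round(d["conf"],2)) for d in eyes.boxes_of("wrist",t_)[:2]])
print(get_state()["time_s"])
C=load("w2"); K=np.array([[.475,.048,.057]]); u,v=proj(C,K[0]).astype(int); print(u,v)
u0=min(max(u-100,0),312); v0=min(max(v-75,0),234); print(u0,v0)
c=cv2.resize(im[v0:v0+150,u0:u0+200,::-1],(800,600),interpolation=cv2.INTER_CUBIC); cv2.imwrite("pics/w2b.png",c)
E
```

```text
bottle [([0.478, 0.025, 0.102], 0.76), ([0.374, 0.296, 0.059], 0.7)]
carrier [([0.474, 0.061, 0.05], 0.7)]
stain_bottle [([0.469, 0.089, 0.076], 0.88)]
5.225
261 113
161 38
```

View pics/w2b.png

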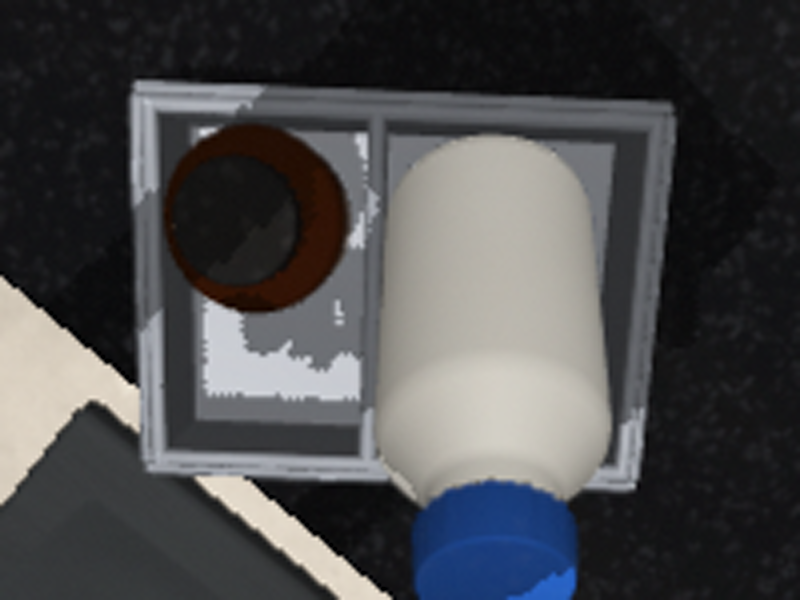

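```bash
cat > fit3.py <<'E'
from h import *
from scipy.optimize import least_squares
C=load("w2")
def uv(X,Y): return np.array([160.5+X/4,37.5+Y/4])
P=np.array([plane(C,uv(*q),.057)[:2]*1e3 for q in [(135,82),(675,103),(637,490),(148,475)]])
L=np.array([[50,70.5],[50,-70.5],[-50,-70.5],[-50,70.5]])
rot=lambda a:np.array([[np.cos(a),-np.sin(a)],[np.sin(a),np.cos(a)]])
s=least_squares(lambda p:(L@rot(p[2]).T+p[:2]-P).ravel(),[475,48,.7]); k=s.x
print("carrier",k.round(3),s.fun.round(1))
def w(l): return np.r_[rot(k[2])@np.array(l[:2])+k[:2],l[2]]/1e3
t=np.radians(38)
def bp(b,sx,up,y): return w([b[0]-np.sin(t)*sx+np.cos(t)*up,b[1]+y,b[2]+np.cos(t)*sx+np.sin(t)*up])
obs=[((492,137),4,30,0,(0,1)),((495,482),117,20,0,(0,1)),((378,400),82,0,31,(1,0)),((610,400),82,0,-31,(1,0)),((412,530),119,0,20,(1,0)),((578,530),119,0,-20,(1,0))]
f=lambda b:np.concatenate([(proj(C,bp(b,sx,up,y))-uv(*q))*wt for q,sx,up,y,wt in obs])
sb=least_squares(f,[10,-30,24]); b=sb.x
if __name__=="__main__":
    print("bottle in carrier",b.round(1),f(b).round(1)); print("world underside",bp(b,0,0,0).round(4),"s=66",bp(b,66,0,0).round(4))
E
python3 fit3.py
```

```text
carrier [475.485  50.664   0.683] [-1.5 -2.5 -2.5 -0.7  1.1  2.5  2.9  0.7]
bottle in carrier [ 21.4 -25.4  25.9] [ 0.   0.5  0.  -0.4 -1.1  0.   0.4  0.   0.5  0.   0.1  0. ]
world underside [0.5081 0.0444 0.0259] s=66 [0.4766 0.0188 0.0779]
```

```bash
cat >> h.py <<'E'
kx=yawdir(.683); ky=yawdir(.683+np.pi/2); Z=np.array([0,0,1.]); ax=-np.sin(.663)*kx+np.cos(.663)*Z
b0=np.r_[np.array([475.5,50.7])+20.5*kx[:2]*1-25.4*ky[:2],24]/1e3
qg=quat(-ax,-ky)
def gp(s): return b0+ax*s/1e3
E
python3 - <<'E'
from h import *
for L in (66,110,160,210): print(L,gp(L).round(3),np.round(planner.ik(gp(L),qg),2))
manip.move_ptp(gp(205),qg); print(get_state()["time_s"],get_state()["eef_pos"])
hit=manip.move_l(gp(66),vel=.12,contact_N=6); s=get_state(); print(hit,s["time_s"],(s["eef_pos"]-b0)@ax,s["contact_force"])
im=snap("w3"); cv2.imwrite("pics/side3.png",eyes.read_camera("side")[:,:,::-1])
a=cv2.imread("pics/side3.png")[210:320,180:310]; cv2.imwrite("pics/m3.png",np.hstack([cv2.resize(im[:,:,::-1],(440,330)),cv2.resize(a,(360,330),interpolation=cv2.INTER_CUBIC)]))
E
```

```text
66 [0.476 0.018 0.076] [-0.62  0.46  2.33  1.37  0.65 -0.98]
110 [0.455 0.001 0.111] [-0.7   0.35  2.32  1.17  0.72 -0.82]
160 [ 0.431 -0.018  0.15 ] [-0.8   0.22  2.3   0.98  0.83 -0.68]
210 [ 0.407 -0.038  0.19 ] [-0.91  0.11  2.27  0.84  0.98 -0.58]
6.4167 [ 0.4097614  -0.03580444  0.18573894]
False 7.725 0.06610576103975688 [ 0.06495545 -0.12330129 -0.3530824 ]
```

View pics/m3.png

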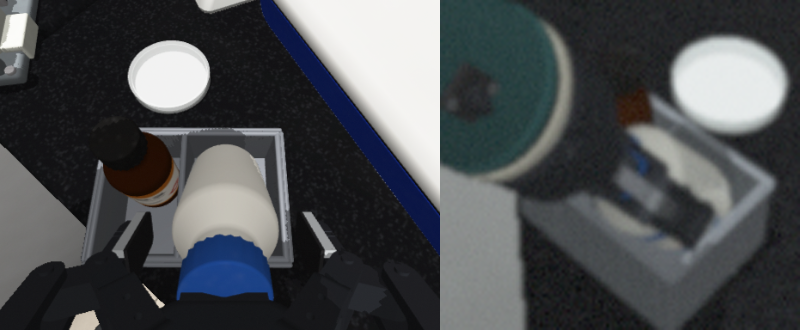

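The fingers straddle the bottle evenly: the tips are at (130,235) and (320,235), the body spans 173–275, and there is no contact. Closing and withdrawing along its axis.

```bash
python3 - <<'E'
from h import *
def p(n): s=get_state(); print(n,round(s["time_s"],2),s["eef_pos"].round(3),s["contact_force"].round(1),round(s["width"],4))
manip.command_gripper(0.05); p("grip")
manip.move_l(gp(90),vel=.06); p("out1")
manip.move_l(gp(190),vel=.12); p("out2")
snap("w4")
cy=yawdir(.821+np.pi/2)
for z in (.26,.081): print(planner.ik([.53,.44,z],quat(-Z,-cy)))
E
```

```text
grip 8.19 [0.476 0.018 0.077] [-3.7 -2.6  8.4] 0.0587
out1 8.74 [0.465 0.009 0.095] [ 0.3 -0.9 -1.6] 0.0586
out2 9.72 [ 0.417 -0.029  0.173] [-0.8  0.4 -3. ] 0.0588
[ 5.92688719e-01  4.66862660e-01  1.26309447e+00 -4.44089210e-16
  1.41163553e+00  1.34248505e+00]
[ 5.92688719e-01  6.28627324e-01  1.44442300e+00 -4.44089210e-16
  1.06854232e+00  1.34248505e+00]
```

```bash
python3 - <<'E'
from h import *
def p(n): s=get_state(); print(n,round(s["time_s"],2),s["eef_pos"].round(3),s["contact_force"].round(1),round(s["width"],4))
cy=yawdir(.821+np.pi/2); cx=yawdir(.821)
manip.move_ptp([.43,.02,.29],quat(-Z,-ky)); p("up")
o=np.array([.4953,.3994,0]); t=o+.0495*cx
manip.move_ptp(t+.25*Z,quat(-Z,-cy)); p("above")
im=snap("w5"); sd=eyes.read_camera("side"); sc=eyes.read_camera("scene")
C=cam("side"); u,v=proj(C,t+.18*Z).astype(int); C2=cam("scene"); u2,v2=proj(C2,t+.18*Z).astype(int); print(u,v,u2,v2)
cr=lambda I,u,v:cv2.resize(I[max(v-60,0):max(v-60,0)+120,u-40:u+40,::-1],(200,300),interpolation=cv2.INTER_CUBIC)
cv2.imwrite("pics/m5.png",np.hstack([cv2.resize(im[:,:,::-1],(400,300)),cr(sd,u,v),cr(sc,u2,v2)]))
E
```

```text
up 11.03 [0.429 0.02  0.289] [ 0.1 -0.3 -3.5] 0.0584
above 12.62 [0.53  0.434 0.25 ] [-1.  -0.3 -3. ] 0.059
251 112 195 109
```

View pics/m5.png

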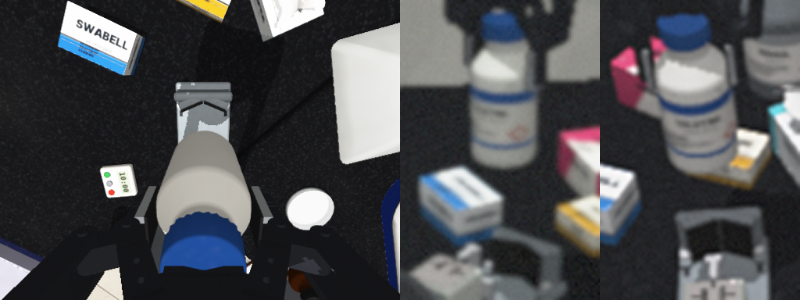

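```bash
python3 - <<'E'
from h import *
A=cam("side");B=cam("scene")
def tri(a,b):
    Ps=[C[0]@np.c_[C[1].T,-C[1].T@C[2]] for C in (A,B)]
    X=cv2.triangulatePoints(Ps[0],Ps[1],np.array(a,float),np.array(b,float)).ravel(); return X[:3]/X[3]
top=tri((252.6,60),(188.6,58)); bot=tri((251.8,115),(195.8,115)); d=top-bot
cx=yawdir(.821);cy=yawdir(.821+np.pi/2)
print(top,bot,d@cx,d@cy,d[2])
t=np.array([.4953,.3994,0])+.0495*cx
for C in(A,B): print(proj(C,t+.18*Z),proj(C,t+.31*Z))
E
```

```text
[0.52962083 0.43332212 0.31109131] [0.52709175 0.4326952  0.17223544] 0.002182339692353387 -0.0014236148343626258 0.13885587753932607
[251.34928487 112.85127538] [252.25931113  60.07192268]
[195.59334285 109.72039861] [187.64365832  58.27322716]
```

The bottle hangs upright: tilt is about 1° and it sits within 3 mm of the target. Lowering it.

```bash
python3 - <<'E'
from h import *
def p(n): s=get_state(); print(n,round(s["time_s"],2),s["eef_pos"].round(4),s["contact_force"].round(1),round(s["width"],4))
t=np.array([.4953,.3994,0])+.0495*yawdir(.821)
manip.move_l(t+.105*Z,vel=.1); p("pre")
h=manip.move_l(t+.072*Z,vel=.02,contact_N=3); print(h); p("down")
E
```

```text
pre 14.37 [0.5296 0.436  0.1059] [-0.   0.  -2.3] 0.0588
True
down 15.43 [0.5293 0.4358 0.0828] [0.3 0.8 4.9] 0.0593
```

```bash
python3 - <<'E'
from h import *
def p(n): s=get_state(); print(n,round(s["time_s"],2),s["eef_pos"].round(4),s["contact_force"].round(1),round(s["width"],4))
t=np.array([.4953,.3994,0])+.0495*yawdir(.821); cx=yawdir(.821); cy=yawdir(.821+np.pi/2)
manip.command_gripper(.085); p("open")
pos=get_state()["eef_pos"]
manip.move_l(pos+.16*Z,vel=.2); p("up")
im=snap("w6"); cv2.imwrite("pics/w6b.png",cv2.resize(im[:,:,::-1],(800,600),interpolation=cv2.INTER_CUBIC))
print([(d["at"],d["conf"]) for d in eyes.boxes_of("wrist","bottle")[:1]])
# crank IK feasibility
o=np.array([.4953,.3994,0]); 
for lean in (25,28,31,35):
  for yw in (-30,-15,0,15,30):
    for off in (0,.008):
      l=np.radians(lean); h=yawdir(.821+np.radians(yw)); q=quat(np.sin(l)*h-np.cos(l)*Z,-cy)
      xd=R.from_quat(q).apply([1,0,0]); bad=[];j5=[]
      for c in np.arange(0,6.28,.52):
        g=o+(-.147+off)*cx+cy*(-.036*np.sin(c))+Z*(.078+.036*np.cos(c))
        r=planner.ik(g+.015*xd,q)
        if r is None: bad.append(round(c,1))
        else: j5.append(r)
      if len(j5)>9: J=np.array(j5); print(lean,yw,off,bad,J.min(0).round(2),J.max(0).round(2))
E
```

```text
open 15.82 [0.5275 0.4346 0.0812] [ 0.5 -0.9  0.1] 0.0851
up 16.77 [0.5268 0.4341 0.2398] [-1.4  0.1 -0.7] 0.0851
[([0.5342, 0.4415, 0.1156], 0.85)]
25 15 0 [] [ 0.18  0.3   2.18  0.76  0.32 -0.2 ] [0.35 0.48 2.26 1.27 0.47 0.33]
25 15 0.008 [] [ 0.19  0.31  2.17  0.75  0.32 -0.16] [0.36 0.48 2.24 1.23 0.48 0.36]
25 30 0 [] [0.13 0.33 2.12 0.72 0.46 0.  ] [0.28 0.49 2.2  1.01 0.63 0.33]
25 30 0.008 [] [0.14 0.33 2.1  0.72 0.46 0.03] [0.29 0.5  2.18 1.   0.63 0.35]
28 0 0 [np.float64(4.7), np.float64(5.2)] [ 0.24  0.29  2.26  0.99  0.2  -0.93] [0.42 0.49 2.33 2.09 0.29 0.16]
28 0 0.008 [np.float64(4.2), np.float64(4.7), np.float64(5.2)] [ 0.25  0.29  2.24  0.96  0.22 -0.88] [0.39 0.5  2.32 2.05 0.28 0.2 ]
28 15 0 [] [ 0.14  0.3   2.21  0.95  0.34 -0.49] [0.32 0.5  2.29 1.53 0.47 0.11]
28 15 0.008 [] [ 0.16  0.31  2.2   0.94  0.34 -0.45] [0.33 0.5  2.28 1.5  0.47 0.14]
28 30 0 [] [ 0.09  0.34  2.14  0.83  0.48 -0.19] [0.24 0.51 2.23 1.16 0.64 0.17]
28 30 0.008 [] [ 0.1   0.34  2.13  0.83  0.48 -0.16] [0.25 0.51 2.21 1.15 0.64 0.19]
31 0 0 [] [ 0.21  0.3   2.3   1.37  0.22 -1.2 ] [ 0.41  0.52  2.37  2.34  0.34 -0.24]
31 0 0.008 [] [ 0.22  0.3   2.29  1.34  0.21 -1.17] [ 0.42  0.52  2.36  2.32  0.33 -0.2 ]
31 15 0 [] [ 0.1   0.32  2.25  1.13  0.38 -0.73] [ 0.28  0.52  2.33  1.74  0.48 -0.12]
31 15 0.008 [] [ 0.12  0.32  2.23  1.12  0.37 -0.7 ] [ 0.29  0.52  2.31  1.72  0.47 -0.09]
31 30 0 [] [ 0.05  0.35  2.16  0.94  0.52 -0.36] [0.2  0.53 2.26 1.3  0.65 0.01]
31 30 0.008 [] [ 0.06  0.36  2.15  0.94  0.52 -0.33] [0.21 0.53 2.24 1.28 0.65 0.03]
35 15 0 [np.float64(4.2)] [ 0.05  0.34  2.29  1.36  0.45 -1.  ] [ 0.23  0.57  2.37  1.94  0.52 -0.41]
35 15 0.008 [] [ 0.07  0.35  2.28  1.35  0.45 -0.97] [ 0.25  0.56  2.36  1.92  0.51 -0.39]
35 30 0 [] [-0.    0.37  2.19  1.07  0.57 -0.58] [ 0.14  0.57  2.29  1.44  0.68 -0.19]
35 30 0.008 [] [ 0.01  0.38  2.18  1.07  0.57 -0.55] [ 0.16  0.57  2.27  1.43  0.68 -0.17]
```

View pics/w6b.png

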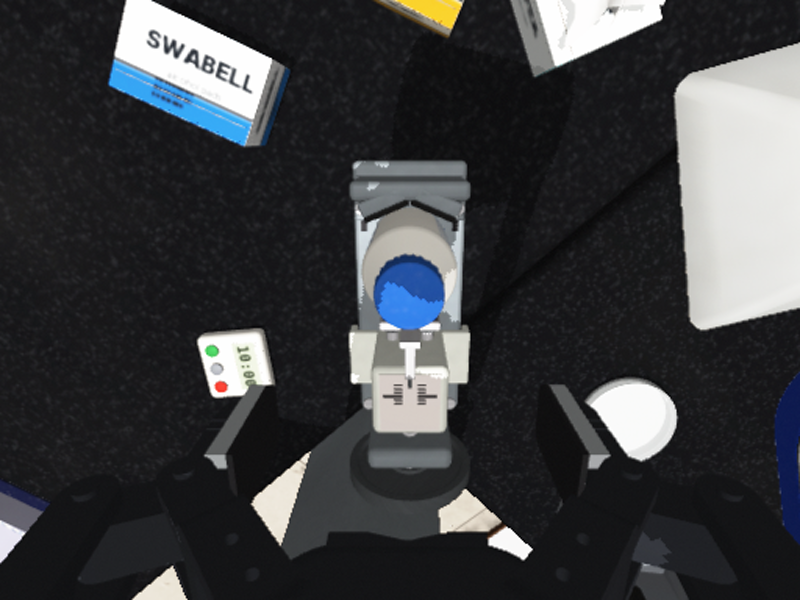

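The bottle stands on the bed between the jaws, cap at (408,290), in line with the carriage. The gauge pointer is still free. Next, the crank grip.

```bash
cat >> h.py <<'E'
cx=yawdir(.821); cy=yawdir(.821+np.pi/2); o=np.array([.4953,.3994,0])
_l=np.radians(31); qc=quat(np.sin(_l)*yawdir(.821+np.radians(15))-np.cos(_l)*Z,-cy); xd=R.from_quat(qc).apply([1,0,0])
def gm(c,xw=-.147): return o+xw*cx+cy*(-.036*np.sin(c))+Z*(.078+.036*np.cos(c))
def gt(c,back=0): return gm(c)+xd*(.017-back)
def p(n): s=get_state(); print(n,round(s["time_s"],2),s["eef_pos"].round(4),s["contact_force"].round(1),round(s["width"],4))
E
python3 - <<'E'
from h import *
c=4.13
manip.move_ptp(gt(c,.14),qc); p("pre")
manip.command_gripper(.06)
im=snap("w7"); C=load("w7")
print([(np.round(d["at"],4),round(d["conf"],2)) for d in eyes.boxes_of("wrist","grip_mid")[:2]])
a=im[:,:,::-1].copy()
for cc,col in ((3.9,(255,0,0)),(4.13,(0,255,0)),(4.4,(0,0,255))):
    A=proj(C,gm(cc)-.024*cx);B=proj(C,gm(cc)+.024*cx); print(A,B)
    cv2.line(a,tuple(A.astype(int)),tuple(B.astype(int)),col,1)
u,v=proj(C,gm(c)).astype(int); print(u,v)
v0=min(max(v-90,0),204);u0=min(max(u-120,0),272)
cv2.imwrite("pics/w7b.png",cv2.resize(a[v0:v0+180,u0:u0+240],(800,600),interpolation=cv2.INTER_CUBIC))
E
```

```text
pre 17.99 [0.3453 0.2566 0.1643] [ 0.6  0.1 -0.6] 0.0848
[(array([0.4136, 0.3084, 0.0894]), 0.73)]
[265.31887556 209.46911033] [268.43246834 161.32135891]
[259.02769279 208.26499685] [262.40935389 159.22281355]
[253.310058   206.69528002] [256.98397305 156.28437061]
260 183
```

View pics/w7b.png

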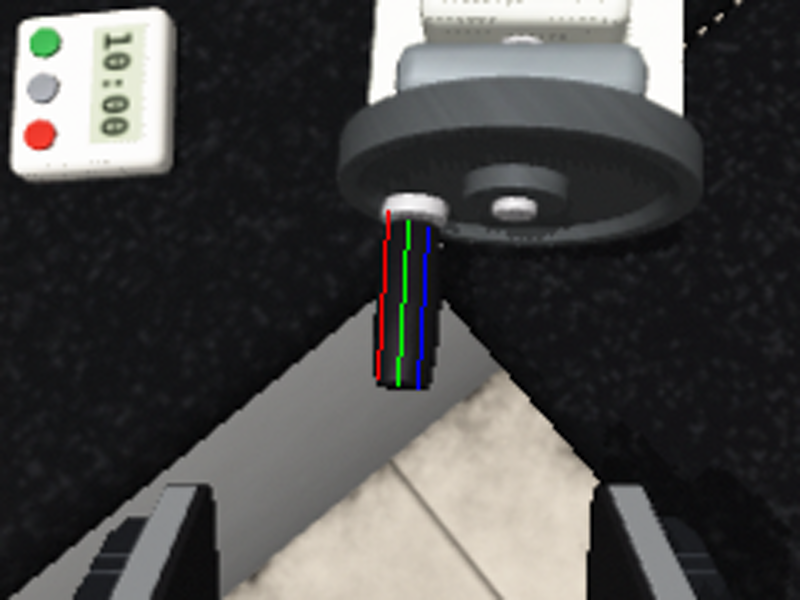

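The model line for c = 4.13 (green) lies along the middle of the barrel, from (408,220) to (398,385). Going in, gripping, and cranking the first part.

```bash
python3 - <<'E'
from h import *
h=manip.move_l(gt(4.12),vel=.12,contact_N=8); print(h); p("in")
manip.command_gripper(.015); p("grip")
F=[]
for c in np.arange(4.12,6.3,.35)[1:]:
    manip.move_l(gt(c),vel=.12); s=get_state(); F.append((round(c,2),round(s["time_s"],2),s["contact_force"].round(0).tolist()))
print(F); p("end")
E
```

```text
False
in 19.78 [0.3773 0.3198 0.0434] [-0.  -0.1  0.5] 0.0602
grip 20.25 [0.3781 0.3192 0.0435] [ 0.4 -5.4  3.6] 0.0172
[(np.float64(4.47), 20.51, [1.0, -5.0, 3.0]), (np.float64(4.82), 20.77, [1.0, -5.0, 1.0]), (np.float64(5.17), 21.02, [2.0, -4.0, -1.0]), (np.float64(5.52), 21.28, [3.0, -3.0, -2.0]), (np.float64(5.87), 21.54, [3.0, -2.0, -3.0]), (np.float64(6.22), 21.8, [1.0, -1.0, 1.0])]
end 21.8 [0.3973 0.3013 0.0993] [ 0.8 -1.4  0.6] 0.017
```

```bash
python3 - <<'E'
from h import *
F=[]
for c in np.linspace(6.22,18.85,37)[1:]:
    manip.move_l(gt(c),vel=.13); s=get_state(); f=s["contact_force"]; F.append((round(float(c),1),f.round(0).astype(int).tolist(),round(float(s["width"]),3)))
    if np.linalg.norm(f)>30: print("ABORT");break
print(F); p("end")
im=snap("w8"); C=load("w8")
# gauge approx: carriage top z=94, pad face x=1+1.592c-pad
u,v=proj(C,o+(.0-.02)*cx+.094*Z); print(u,v)
cv2.imwrite("pics/w8b.png",cv2.resize(im[:200,150:420,::-1],(800,592),interpolation=cv2.INTER_CUBIC))
E
```

```text
[(6.6, [-1, -7, 7], 0.017), (6.9, [1, -9, 6], 0.017), (7.3, [2, -8, 2], 0.017), (7.6, [3, -6, -1], 0.016), (8.0, [3, -5, -4], 0.017), (8.3, [4, -5, -7], 0.017), (8.7, [5, -3, -9], 0.016), (9.0, [2, 1, -12], 0.017), (9.4, [-1, 3, -8], 0.017), (9.7, [-3, -1, 3], 0.017), (10.1, [-2, -5, 6], 0.017), (10.4, [-1, -5, 4], 0.017), (10.8, [0, -6, 3], 0.017), (11.1, [1, -5, 1], 0.017), (11.5, [2, -6, -1], 0.016), (11.8, [1, -4, -2], 0.017), (12.2, [1, -3, -4], 0.017), (12.5, [0, -2, 0], 0.017), (12.9, [-1, -6, 6], 0.017), (13.2, [0, -8, 4], 0.017), (13.6, [1, -7, 1], 0.017), (13.9, [1, -7, -2], 0.017), (14.3, [2, -5, -3], 0.017), (14.6, [4, -5, -6], 0.017), (15.0, [3, -3, -10], 0.017), (15.3, [2, 0, -13], 0.017), (15.7, [0, 3, -9], 0.016), (16.0, [-3, -2, 1], 0.017), (16.4, [-2, -7, 4], 0.017), (16.7, [-1, -6, 4], 0.017), (17.1, [0, -7, 2], 0.017), (17.4, [0, -6, 1], 0.016), (17.8, [0, -5, -1], 0.017), (18.1, [1, -4, -3], 0.017), (18.5, [1, -3, -4], 0.016), (18.9, [0, -3, 0], 0.017)]
end 30.8 [0.3994 0.2994 0.0995] [-0.3 -2.7 -0. ] 0.0166
277.2138318365288 63.61826755091102
```

View pics/w8b.png

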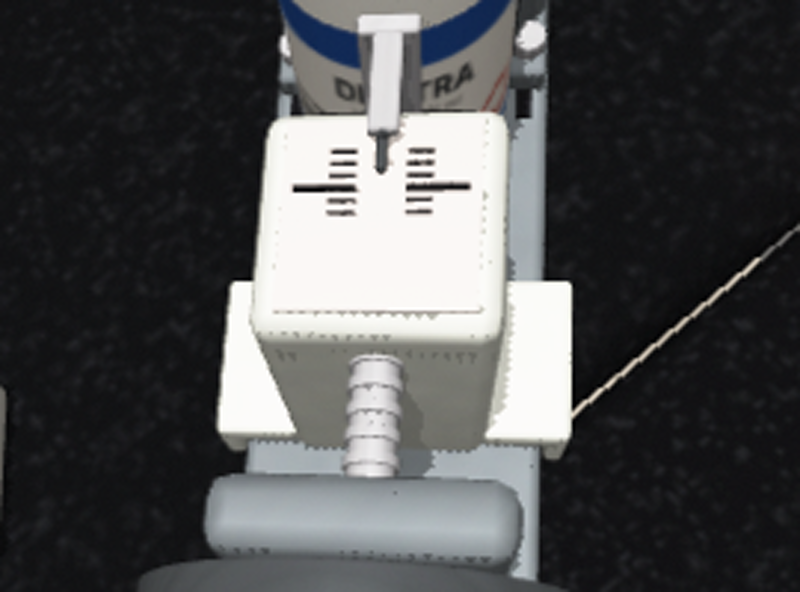

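The gauge lines are at rows 150, 162, 174, 187 (the long one), 199 and 212. The pointer tip is at row 172, so the pad is back about 5.5 mm. It needs about 3.3 mm more, roughly 2.05 rad.

```bash
python3 - <<'E'
from h import *
for c in np.linspace(18.85,20.9,7)[1:]:
    manip.move_l(gt(c),vel=.12)
p("end"); a=snap("w9")
manip.command_gripper(.06); p("open")
manip.move_l(gt(20.9,.10),vel=.12); p("back")
pos=get_state()["eef_pos"]; manip.move_l(pos+.05*Z,vel=.15)
manip.hold(.5)
im=snap("w10"); C=load("w10"); 
u,v=proj(C,o-.0*cx+.094*Z).astype(int); print(u,v)
v0=max(v-75,0);u0=max(u-50,0)
A=cv2.resize(im[v0:v0+150,u0:u0+100,::-1],(400,600),interpolation=cv2.INTER_CUBIC)
B=cv2.resize(a[0:150,230:330,::-1],(400,600),interpolation=cv2.INTER_CUBIC)
cv2.imwrite("pics/m10.png",np.hstack([A,B]))
E
```

```text
end 32.35 [0.4232 0.2773 0.0465] [ 3.2 -6.2 -4.5] 0.0166
open 32.88 [0.4225 0.2781 0.047 ] [ 1.  -0.1 -0.6] 0.0599
back 33.87 [0.3984 0.2324 0.1323] [ 0.3 -0.9  0.2] 0.0601
240 52
```

View pics/m10.png

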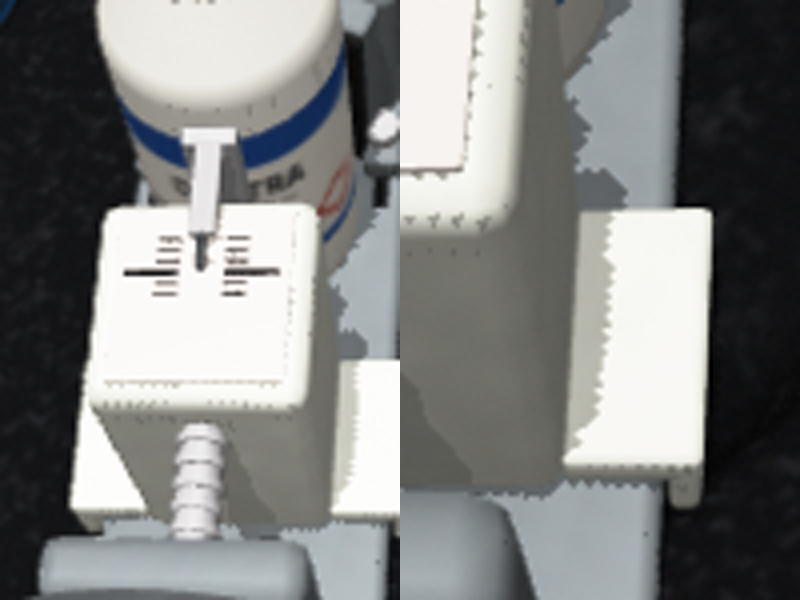

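The pointer tip (row 271) is on the long line (row 272). One last check that the bottle is upright and the bystanders haven't moved.

```bash
python3 - <<'E'
from h import *
sd=eyes.read_camera("side"); sc=eyes.read_camera("scene")
for c in("side","scene"):
  for t in("stain_bottle","petri_dish"): print(c,t,[(np.round(d["at"],3).tolist(),round(d["conf"],2)) for d in eyes.boxes_of(c,t)[:1]])
h=o+.0566*cx+.014*Z; out=[]
for n,im in(("side",sd),("scene",sc)):
    C=cam(n); a=im[:,:,::-1].copy(); A=proj(C,h);B=proj(C,h+.135*Z); m=((A+B)/2).astype(int); 
    r=cv2.resize(a[m[1]-60:m[1]+60,m[0]-40:m[0]+40],(400,600),interpolation=cv2.INTER_CUBIC)
    f=lambda q:tuple(((q-m+[40,60])*5).astype(int)); cv2.line(r,f(A),f(B),(0,255,0),1); out.append(r)
cv2.imwrite("pics/m11.png",np.hstack(out))
E
```

```text
side stain_bottle [([0.464, 0.078, 0.075], 0.96)]
side petri_dish [([0.557, 0.16, 0.017], 0.79)]
scene stain_bottle [([0.455, 0.081, 0.072], 0.72)]
scene petri_dish [([0.559, 0.167, 0.015], 0.59)]
```

View pics/m11.png

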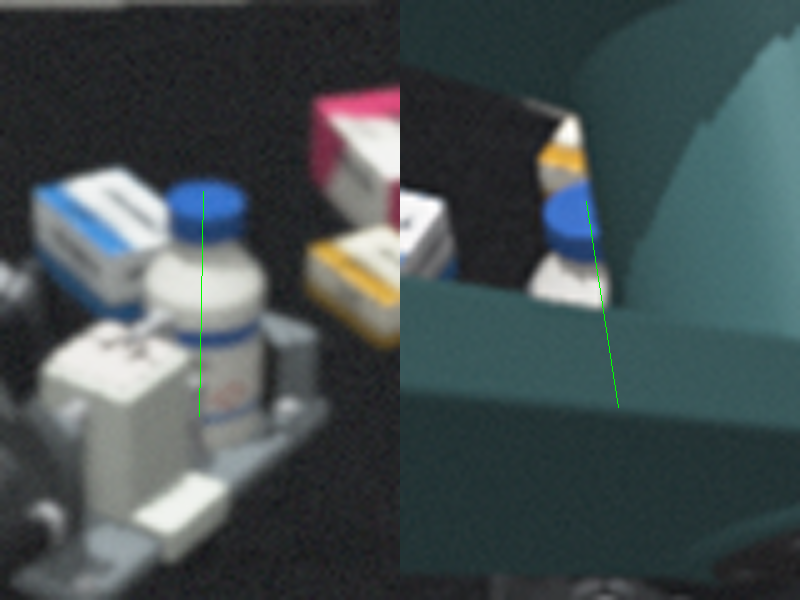

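In the side view the bottle is upright: the cap is at (207,190) and its axis runs parallel to the projected vertical (green). The brown bottle and dish read the same as at the start. Handing in.

```bash
python3 - <<'E'
from h import *
p("final"); print(manip.sign_off())
E
```

```text
final 35.2 [0.3984 0.2324 0.1823] [ 0.6 -0.2  0.6] 0.0601
the job is handed in; nothing more can be done
None
```

The job is done and handed in at 35 s. `sign_off` gave no verdict, so success rests on my own checks.

I drew the bottle out of the carrier along its axis, stood it on the clamp bed, stopping at first contact (about 5 N on the tool), and let go. I then gripped the crank barrel with the gripper leaned back 31°. I turned the wheel from about 4.1 to about 20.9 rad, in two stages with a gauge check between them.

Last checks:
- **Gauge:** after I let go of the crank, the pointer was on the long line, so the pad is back about 9 mm.
- **Bottle:** it stands upright against the pad in the side view. It appeared a few millimetres from my estimated axis position there. The arm hid most of it in the scene view, so that view could not confirm it.
- **Bystanders:** the brown bottle and petri dish read the same as at the start, within about 3 mm in x and y. The side camera's brown-bottle height reading differed by 11 mm, which I put down to detection noise.
- **Robot:** it was clear of everything, with tool force below 1 N.

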